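Point the strap-end die at the press mark

ROBOT

A 7-joint arm with a two-finger parallel gripper is mounted at the origin on the work surface. World frame = base frame: x ahead of the robot, y to its left, z up, the work surface at z = 0. Lengths are in m, angles in rad, forces in N, time in s.
With the tool pointing down it reaches from about 0.4 to 0.875 m from the base axis. Payload 19.3 kg.
Tool frame: the origin (TCP) lies at the very end of the fingers, on their centre line; the grasp point (between the pads) lies 19 mm behind it; z points along the fingers, y is the line along which they close (so a half turn about z gives the same grasp; the last joint's range is limited). The gripper opens to 85 mm and grips with 20 to 120 N. Pads are 22 mm wide; open, the fingers measure 114 mm over their backs; the gripper's body (76 mm by 85 mm) begins 54 mm behind the grasp point. The pads swing forward as they close: fully open they stand 13 mm farther back than shut.
Start: joints at [-1.354, 0.521, -0.036, 1.599, 0.021, 1.021, -0.113], TCP at [0.177, 0.599, 0.231] pointing down, gripper open.
Joint ranges: [-2.91, 2.91], [-0.3, 2.13], [-1.5, 1.42], [0.17, 2.43], [-1.26, 4.41], [0.16, 1.93], [-2.52, 2.52]. Speed limits (rad/s): [1.89, 1.89, 2.39, 2.39, 3.01, 3.01, 3.01].

INTERFACE

Orientations are given as [roll, pitch, yaw] about the fixed x, y, z axes, in that order (R = Rz(yaw) Ry(pitch) Rx(roll)).
In Python, from workcell import monitor, optics, job_done gives the robot as it stands.
- The arm moves only by the shell command python3 -m handwheel 'ROWS' [FORCE]. ROWS is JSON, a list of rows, each an object of numbers: "dx", "dy", "dz": the shift along the tool's x, y, z in cm; "wx", "wy", "wz": the turn, a rotation vector about the tool's x, y, z in rad; "claw": the opening in per cent of the stroke, from 0 (shut) to 100 (fully open). A call has 1 to 8 rows; each row shifts and turns the commanded pose from where the row before left it, along the tool's axes as they then stand; what a row does not reach is not made up. A row lasts 1/8 s, in which the tool goes at most 62.5 mm and 10.7 degrees, less where a joint would pass 70% of its speed; a pose out of reach is approached as far as the arm can. A call with a gripper value outside its range is refused whole. The fingers move at their own pace and stop on an object; FORCE is the grip in N (left out, the last holds). Time passes only in rows, so rows that do not move let the fingers close. It gives the time, the measured TCP pose, the force, the opening and the grip force at its end, in the units of the state.
- monitor.observe(): the state, without advancing time (a new reading comes with each control period).
- optics.grab_frame(name): name is "side" or "top" or "wrist"; returns a dict with "frame" (480x640x3 uint8, blue, green, red), "fovy" (degrees; the focal length in pixels is half the picture's height over the tangent of half this angle, whatever the lens; pixels are square), "cx", "cy" (the principal point, pixels), "R" (3x3) and "t" (3): a world point X has camera coordinates R X + t. Camera axes: x right, y down, z forward; pixel columns grow to the right and rows downward; lengths in m; the calibration is good to about 2 mm. A picture is of the moment at which its call begins. There is no depth.
- job_done(): hands the job in; it is judged then, once.
Trained networks look in the newest picture that a camera, given by its name, has taken for a name from the list of things; names that differ only in an ending like _2 or _b are one class to them, and where a whole thing is asked for, a point or a joint stands for the part that bears it (a point fixed in the world has none). Each returns a list of dicts, best first, with "p" (0 to 1); they miss things now and then, are a little off and sometimes report something else, mostly with a low value. They report only what shows in the picture. A call takes as long as a camera call.
- optics.masks_of(name, camera): "region" (480x640 bool, what is visible of it) and "rect" ([left, top, width, height] in pixels, round what is visible of it).
The state is a dict: "clock": time; "qpos": joint angles; "qd": joint speeds; "joint_efforts": joint torques, N m; "position": TCP position; "tool_rot": TCP orientation; "force": force on the tool from outside, world axes, zero at the start; "moment": the same for the moment, N m; "grip_width": finger opening in m; "finger_force": force on a finger pad.
Only numpy, scipy, OpenCV 4.12 (cv2) and the standard library are available. Lean on these libraries where they do the work, as an engineer would, in place of code of your own. Each camera call takes 0.05 s, during which the arm holds its last target. There are 200 camera calls.

TASK

Pick up the strap-end cutting die with the pointed nose and stand it flat in the middle of the press's round white pad, turned so that its point faces the dark index pointer at the pad's edge. Leave the round-nosed die where it is.

Things in the scene. Friction and masses are not known exactly. Their poses are not given: they have to be found in the camera images.
- die_center (a point): centre of the pointed die: hollow outline of 4 mm bare steel band, 40 mm high, about 0.25 kg, standing on the table. From above: parallel sides 40 mm apart (outside) and 50 mm long, flat back, V point at the front with its tip 50 mm from this point. The point is 20 mm above the underside, mid-way along and between the sides; x axis to the V tip, y across the sides, z up. Grip it across the sides.
- round_die_center (a point): centre of the other die, which stays where it is: same steel band, height and width, but its front is a half circle (nose 45 mm from this point). Same point and axes as the pointed die. The two may stand in either of two places.
- pad_center (a point): centre of the top face of the round white plastic pad (136 mm across, fixed, top 38 mm above the table) on the green press's plank. The press's column (0.22 m high with its lever) stands 175 mm from it towards the robot's left, its head swung away from the pad. z is up.
- mark (a point): the dark steel index pointer, a 16 mm wide block with a wedge towards the pad's middle, fixed at the pad's edge at the side away from the robot; this point is on its top, level with the pad's top face and 85 mm from the pad's centre. A short black line on the pad leads to it.

How it is judged:
At the end, for the whole second after the job is handed in: The pointed die stands upright and flat on the pad, released, its centre within 15 mm of the pad's centre, its point turned towards the mark so that the die's centre line passes within 20 mm of the mark (about 13 degrees) (horizontal distance between die_center and pad_center below 0.015 m and z of die_center in the frame of pad_center between 0.016 and 0.024 m and angle between die_center's own z axis and vertical below 0.1 rad and x of mark in the frame of die_center above 0.05 m and y of mark in the frame of die_center between -0.02 and 0.02 m); the robot touches nothing.
It fails at once if the round-nosed die is moved more than 20 mm (distance of round_die_center from where it was at the start of the episode above 0.02 m).
It also fails if it takes over 32 s, if anything falls off the work surface, if the arm or the gripper's body presses on something with over 40 N, if the wrist force passes 120 N, or if a joint passes its speed limit or range.

## Working session

There is one attempt and no reset: what is moved stays moved. The work goes in short steps, Python scripts to look and compute and a shell command to move; the robot and the scene stay as the last step left them, time stands still between calls to the robot, and variables do not carry over. Pictures are saved under pics/ and viewed, at most 10 in all, crops included, and the job is handed in when it is done.

```bash
mkdir -p pics; python3 - <<'E'
from workcell import monitor, optics
import cv2,numpy as np
s=monitor.observe()
for k in("clock","position","tool_rot","grip_width"):print(k,s[k])
fs=[]
for n in("top","side"):
    f=optics.grab_frame(n);fs.append(f["frame"])
    print(n,f["fovy"],f["cx"],f["cy"],np.round(f["R"],3).tolist(),np.round(f["t"],3).tolist(),f.keys())
    cv2.imwrite(f"pics/{n}.png",f["frame"])
    for nm in("die_center","round_die_center","pad_center","mark"):
        try:print(nm,[(round(m["p"],2),m["rect"]) for m in optics.masks_of(nm,n)])
        except Exception as e:print(nm,e)
E
```

```text
clock 0.0
position [0.17676045 0.59915833 0.23074799]
tool_rot [-3.14051953e+00  1.31981717e-04  2.85480676e+00]
grip_width 0.08519865956611922
top 43.05519678208024 323.71777267879895 254.67863403180212 [[0.004, -1.0, -0.016], [-0.984, -0.002, -0.18], [0.18, 0.016, -0.984]] [-0.035, 0.526, 0.777] dict_keys(['frame', 'fovy', 'cx', 'cy', 'R', 't'])
die_center [(0.57, [479.4, 149.5, 47.2, 57.5])]
round_die_center [(0.7, [430.6, 277.8, 40.6, 57.4])]
pad_center [(0.95, [157.6, 209.3, 106.8, 126.5])]
mark [(0.92, [157.6, 210.8, 106.6, 123.6])]
side 53.95200173594773 327.0507584957079 232.4191726866825 [[-0.719, -0.695, -0.016], [-0.364, 0.395, -0.844], [0.592, -0.601, -0.537]] [0.334, 0.28, 0.337] dict_keys(['frame', 'fovy', 'cx', 'cy', 'R', 't'])
die_center [(0.83, [351.8, 168.6, 34.3, 36.2])]
round_die_center [(0.9, [399.7, 219.4, 49.9, 43.9])]
pad_center [(0.68, [166.0, 295.9, 131.6, 103.7])]
mark [(0.65, [161.5, 295.8, 137.8, 98.8])]
```

View pics/top.png

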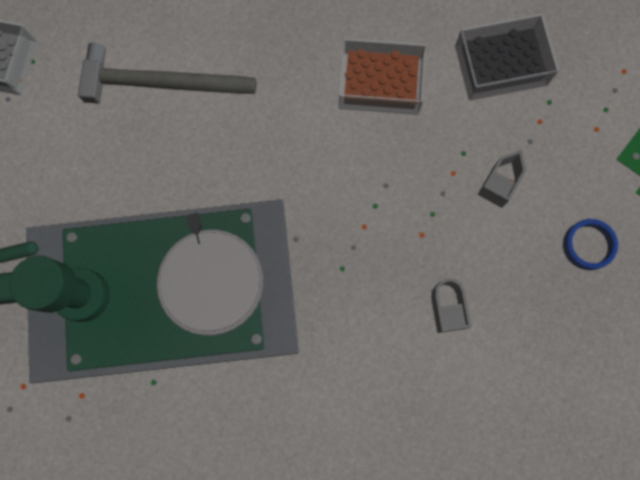

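View pics/side.png

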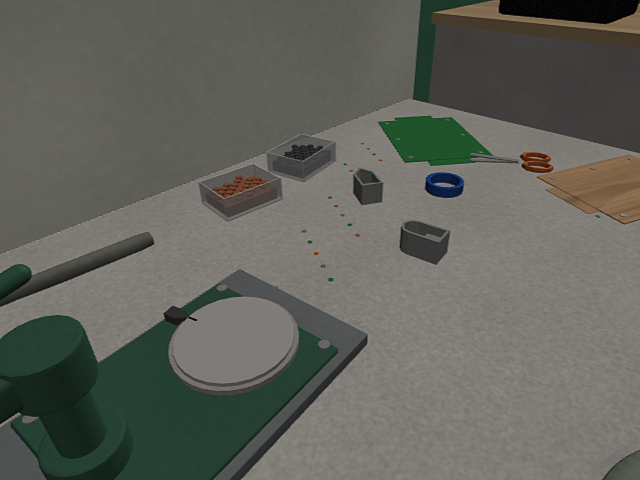

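The top view shows the pointed die near (502,180) with its tip at about (521,153), pointing up and right. The round die is near (451,305), the pad near (210,282) and the pointer near (194,222). The side view shows the same layout.

```bash
cat > h.py <<'E'
from workcell import monitor, optics
import cv2,numpy as np
from scipy.optimize import minimize
def proj(f,X):
    c=np.asarray(X)@np.array(f["R"]).T+np.array(f["t"]); F=240/np.tan(np.radians(f["fovy"])/2)
    return c[:,:2]/c[:,2:]*F+[f["cx"],f["cy"]]
def ray(f,uv,z):
    F=240/np.tan(np.radians(f["fovy"])/2);R=np.array(f["R"]);o=-R.T@np.array(f["t"])
    d=np.c_[(np.atleast_2d(uv)-[f["cx"],f["cy"]])/F,np.ones(len(np.atleast_2d(uv)))]@R
    return o+d*((z-o[2])/d[:,2])[:,None]
O=np.array([[-25,-20],[25,-20],[50,0],[25,20],[-25,20]])/1000
a=np.linspace(-np.pi/2,np.pi/2,13)
RO=np.r_[[[-.025,.02],[-.025,-.02]],np.c_[.025+.02*np.cos(a),.02*np.sin(a)]]
C=np.c_[np.cos(np.linspace(0,6.28,60)),np.sin(np.linspace(0,6.28,60))]*.068
def solid(o,p,z0,z1):
    c,s=np.cos(p[2]),np.sin(p[2]);q=o@np.array([[c,s],[-s,c]])+p[:2]
    return np.r_[np.c_[q,np.full(len(q),z0)],np.c_[q,np.full(len(q),z1)]]
def hullmask(pts,S=4):
    m=np.zeros((480*S,640*S),np.uint8)
    cv2.fillConvexPoly(m,cv2.convexHull(np.round((np.asarray(pts,np.float32)+.5)*S).astype(np.int32)),1);return m
def fit(o,z0,z1,obs,p0,step=(.01,.01,.3)):
    # obs: list of (frame dict, region)
    T=[]
    for f,r in obs:
        r=cv2.morphologyEx(r.astype(np.uint8),cv2.MORPH_OPEN,np.ones((2,2)))
        n,l,st,_=cv2.connectedComponentsWithStats(r);k=1+np.argmax(st[1:,4])
        ys,xs=np.nonzero(l==k);T.append((f,hullmask(np.r_[np.c_[xs-.5,ys-.5],np.c_[xs+.5,ys+.5],np.c_[xs-.5,ys+.5],np.c_[xs+.5,ys-.5]])))
    def J(p):
        v=0
        for f,t in T:
            m=hullmask(proj(f,solid(o,p,z0,z1)));v+=1-(m&t).sum()/(m|t).sum()
        return v/len(T)
    best=min((minimize(J,[p0[0],p0[1],y],method="Nelder-Mead",options=dict(initial_simplex=np.array([[p0[0],p0[1],y]]+[[p0[0]+step[0]*(i==0),p0[1]+step[1]*(i==1),y+step[2]*(i==2)] for i in range(3)]),xatol=1e-4,fatol=1e-4,maxiter=150)) for y in p0[2]),key=lambda r:r.fun)
    return np.round(best.x,4),round(best.fun,3)
E
python3 - <<'E'
from h import *
F={};M={}
for n in("top","side"):
    F[n]=optics.grab_frame(n)
    for k in("die_center","round_die_center","pad_center"):
        r=optics.masks_of(k,n)
        if r:M[n,k]=r[0]["region"]
f=F["top"]
d0=ray(f,(502,180),.02)[0];r0=ray(f,(451,305),.02)[0];p0=ray(f,(210,282),.038)[0]
print(d0,r0,p0,"mark",ray(f,(194,217),.038))
for k,o,z,q,ys in(("die_center",O,(0,.04),d0,(-.8,-.2)),("round_die_center",RO,(0,.04),r0,(0,.3)),("pad_center",C,(.028,.038),p0,(0,))):
    for c in(("top",),("side",),("top","side")):
        print(k,c,fit(o,*z,[(F[n],M[n,k]) for n in c if (n,k) in M],(q[0],q[1],ys)))
# white pad threshold and mark line
g=cv2.cvtColor(f["frame"],cv2.COLOR_BGR2GRAY);w=np.zeros_like(g);w[215:345,145:275]=g[215:345,145:275]>125
print("white",w.sum(),fit(C,.028,.038,[(f,w)],(p0[0],p0[1],(0,))))
d=np.zeros_like(g);d[205:245,180:210]=(f["frame"][205:245,180:210].max(2)<55)
ys,xs=np.nonzero(d);print("dark",len(xs),xs.min(),xs.max(),ys.min(),ys.max(),ray(f,(xs.mean(),ys.mean()),.038))
cv2.imwrite("pics/padcrop.png",cv2.resize(f["frame"][195:345,140:300],None,fx=4,fy=4,interpolation=cv2.INTER_CUBIC))
E
```

```text
[ 0.64028055 -0.28734434  0.02      ] [ 0.46140158 -0.20886906  0.02      ] [0.49009251 0.12135008 0.038     ] mark [[0.58127027 0.14717594 0.038     ]]
die_center ('top',) (array([ 0.6345, -0.2859, -0.5249]), np.float64(0.03))
die_center ('side',) (array([ 0.6333, -0.2865, -0.5365]), np.float64(0.06))
die_center ('top', 'side') (array([ 0.6343, -0.2864, -0.5041]), np.float64(0.055))
round_die_center ('top',) (array([ 0.4506, -0.2096,  0.135 ]), np.float64(0.073))
round_die_center ('side',) (array([ 0.45  , -0.2095,  0.1743]), np.float64(0.037))
round_die_center ('top', 'side') (array([ 0.45  , -0.2088,  0.131 ]), np.float64(0.059))
pad_center ('top',) (array([0.486 , 0.1217, 0.1852]), np.float64(0.189))
pad_center ('side',) (array([0.486 , 0.1265, 0.1647]), np.float64(0.158))
pad_center ('top', 'side') (array([ 0.4869,  0.1246, -0.0432]), np.float64(0.177))Traceback (most recent call last):
  File "<stdin>", line 16, in <module>
  File "h.py", line 26, in fit
    n,l,st,_=cv2.connectedComponentsWithStats(r);k=1+np.argmax(st[1:,4])
                                                     ~~~~~~~~~^^^^^^^^^^
    return _wrapfunc(a, 'argmax', axis=axis, out=out, **kwds)
    return bound(*args, **kwds)
ValueError: attempt to get argmax of an empty sequence
```

```bash
python3 - <<'E'
from h import *
f=optics.grab_frame("top");b=f["frame"];g=cv2.cvtColor(b,cv2.COLOR_BGR2GRAY)
print("pad gray",g[300,210],"side",g[335,205:212],"plank",g[300,285],"mark",b[222,194],"green",b[350,210])
roi=g[215:345,145:258];th,_=cv2.threshold(roi,0,1,cv2.THRESH_OTSU)
w=np.zeros_like(g);w[215:345,145:275]=g[215:345,145:275]>th
w[:, 268:]=0
p,e=fit(C,.028,.038,[(f,w)],(.487,.1217,(0,)));print("white",th,p,e)
p2=fit(C,.038,.038,[(f,w)],(.487,.1217,(0,)));print(p2)
d=np.zeros_like(g);d[208:246,180:210]=b[208:246,180:210].max(2)<60
ys,xs=np.nonzero(d);q=ray(f,np.c_[xs,ys],.038);print("dark",len(xs),xs.min(),xs.max(),ys.min(),ys.max(),q.mean(0))
v=q.mean(0)[:2]-p[:2];print("dir",np.arctan2(v[1],v[0]),np.hypot(*v))
cr=b[195:345,140:300].copy();cr=cv2.resize(cr,None,fx=4,fy=4,interpolation=cv2.INTER_CUBIC)
u=proj(f,solid(C,p,.038,.038));cv2.polylines(cr,[np.int32(((u-[140,195])+.5)*4)],True,(0,0,255))
cv2.imwrite("pics/padcrop.png",cr)
E
```

```text
pad gray 118 side [73 73 74 74 76 74 73] plank 83 mark [52 50 51] green [56 66 44]
white 87.0 [0.486  0.1225 0.4188] 0.118
(array([0.4857, 0.121 , 0.2601]), np.float64(0.128))
dark 231 186 202 214 233 [0.57315948 0.14674488 0.038     ]
dir 0.2713080253259235 0.09046871746372963
```

View pics/padcrop.png

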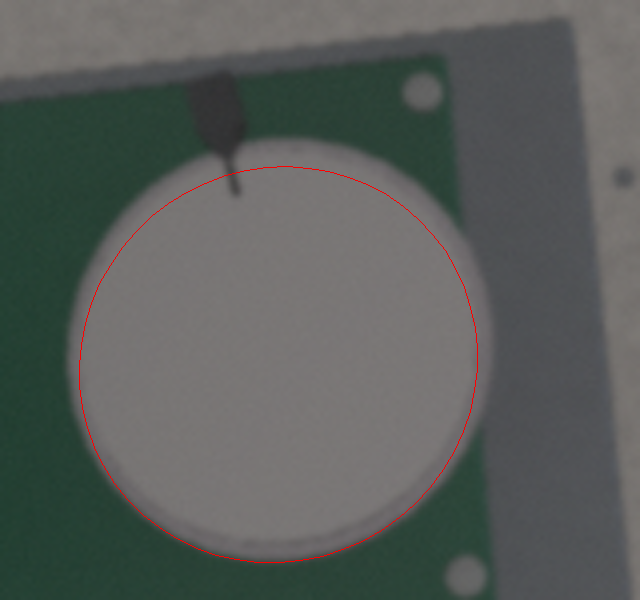

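The pad's rim shows whole in the crop, with centre about (280,350) in crop pixels. The pointer is at about (215,110) and its line runs down to (237,193). I take the pad at (0.490, 0.122) with the mark at yaw 0.27, and the die at (0.634, -0.286) with yaw -0.52. First I raise the tool and go across.

```bash
python3 -m handwheel '[{"dz":-4.5,"claw":100},{"dz":-4.5},{"dx":-3.4,"dy":-3.6},{"dx":-3.4,"dy":-3.6},{"dx":-3.4,"dy":-3.6},{"dx":-3.4,"dy":-3.6},{"dx":-3.4,"dy":-3.6},{"dx":-3.4,"dy":-3.6}]' 40
python3 -m handwheel '[{"dx":-3.4,"dy":-3.6},{"dx":-3.4,"dy":-3.6},{"dx":-3.4,"dy":-3.6},{"dx":-3.4,"dy":-3.6},{"dx":-3.4,"dy":-3.6},{"dx":-3.4,"dy":-3.6},{"dx":-3.4,"dy":-3.6}]'
cat > go.py <<'E'
import sys,numpy as np
from scipy.spatial.transform import Rotation as Ro
from workcell import monitor
x,y,z,yaw=map(float,sys.argv[1:5]);s=monitor.observe()
R=Ro.from_euler("xyz",s["tool_rot"]);T=Ro.from_euler("xyz",[np.pi,0,yaw])
print("t",s["clock"],"pos",np.round(s["position"],4),"rpy",np.round(s["tool_rot"],3),"w",round(s["grip_width"],4),"F",np.round(s["force"],1))
print("d cm",np.round(R.inv().apply(np.array([x,y,z])-s["position"])*100,2),"w",np.round((R.inv()*T).as_rotvec(),3),"after-turn d",np.round(T.inv().apply(np.array([x,y,z])-s["position"])*100,2))
print("q",np.round(s["qpos"],2))
E
python3 go.py 0.634 -0.286 0.15 2.62
```

```text
t 0.95 pos [0.1768 0.5995 0.2313] rpy [ 3.142 -0.     2.855] w 0.0855 F [-0.7  0.7 -0.8]
d cm [-68.9  -72.     8.13] w [ 0.    -0.     0.235] after-turn d [-83.76 -53.99   8.13]
q [-1.35  0.52 -0.04  1.6   0.02  1.02 -0.11]schema error: expected keys dx, dy, dz, wx, wy, wz, claw
schema error: expected keys dx, dy, dz, wx, wy, wz, claw
```

```bash
python3 -m handwheel '[{"dx":0,"dy":0,"dz":-4.5,"wx":0,"wy":0,"wz":0,"claw":100},{"dx":0,"dy":0,"dz":-4.5,"wx":0,"wy":0,"wz":0,"claw":100},{"dx":-3.4,"dy":-3.6,"dz":0,"wx":0,"wy":0,"wz":0,"claw":100},{"dx":-3.4,"dy":-3.6,"dz":0,"wx":0,"wy":0,"wz":0,"claw":100},{"dx":-3.4,"dy":-3.6,"dz":0,"wx":0,"wy":0,"wz":0,"claw":100},{"dx":-3.4,"dy":-3.6,"dz":0,"wx":0,"wy":0,"wz":0,"claw":100}]' 40; python3 go.py 0.634 -0.286 0.15 2.62
```

```text
clock: 1.7
position: [0.2671, 0.4214, 0.3214]
tool_rot: [3.141, 0.0, 2.855]
force: [0.7, 1.1, 0.2]
grip_width: 0.0852
finger_force: 0.0
t 1.7 pos [0.2671 0.4214 0.3214] rpy [3.141 0.    2.855] w 0.0852 F [0.7 1.1 0.2]
d cm [-55.2  -57.47  17.12] w [0.    0.    0.235] after-turn d [-67.05 -43.05  17.14]
q [-1.14  0.23  0.01  1.81 -0.    1.11  0.16]
```

```bash
python3 -m handwheel '[{"dx":-3.4,"dy":-3.6,"dz":0,"wx":0,"wy":0,"wz":0,"claw":100},{"dx":-3.4,"dy":-3.6,"dz":0,"wx":0,"wy":0,"wz":0,"claw":100},{"dx":-3.4,"dy":-3.6,"dz":0,"wx":0,"wy":0,"wz":0,"claw":100},{"dx":-3.4,"dy":-3.6,"dz":0,"wx":0,"wy":0,"wz":0,"claw":100},{"dx":-3.4,"dy":-3.6,"dz":0,"wx":0,"wy":0,"wz":0,"claw":100},{"dx":-3.4,"dy":-3.6,"dz":0,"wx":0,"wy":0,"wz":0,"claw":100},{"dx":-3.4,"dy":-3.6,"dz":0,"wx":0,"wy":0,"wz":0,"claw":100},{"dx":-3.4,"dy":-3.6,"dz":0,"wx":0,"wy":0,"wz":0,"claw":100}]'
python3 -m handwheel '[{"dx":-3.4,"dy":-3.6,"dz":0,"wx":0,"wy":0,"wz":0,"claw":100},{"dx":-3.4,"dy":-3.6,"dz":0,"wx":0,"wy":0,"wz":0,"claw":100},{"dx":-3.4,"dy":-3.6,"dz":0,"wx":0,"wy":0,"wz":0,"claw":100},{"dx":-3.4,"dy":-3.6,"dz":3,"wx":0,"wy":0,"wz":0,"claw":100},{"dx":-3.4,"dy":-3.6,"dz":3,"wx":0,"wy":0,"wz":0,"claw":100},{"dx":0,"dy":0,"dz":4,"wx":0,"wy":0,"wz":0.12,"claw":100},{"dx":0,"dy":0,"dz":4,"wx":0,"wy":0,"wz":0.115,"claw":100}]'
python3 go.py 0.634 -0.286 0.15 2.62
```

```text
clock: 2.7
position: [0.4465, 0.0682, 0.3216]
tool_rot: [3.141, 0.001, 2.855]
force: [0.2, 2.0, -0.7]
grip_width: 0.0854
finger_force: 0.0
clock: 3.58
position: [0.558, -0.1518, 0.18]
tool_rot: [-3.141, 0.0, 2.615]
force: [0.5, 0.3, 0.2]
grip_width: 0.0854
finger_force: 0.0
t 3.575 pos [ 0.558  -0.1518  0.18  ] rpy [-3.141  0.     2.615] w 0.0854 F [0.5 0.3 0.2]
d cm [-13.31  -7.78   3.  ] w [-0.     0.    -0.005] after-turn d [-13.28  -7.85   3.  ]
q [-0.16  0.55  0.46  1.79 -0.31  0.87  1.49]
```

```bash
python3 -m handwheel '[{"dx":-3.3,"dy":-1.95,"dz":0,"wx":0,"wy":0,"wz":0,"claw":100},{"dx":-3.3,"dy":-1.95,"dz":0,"wx":0,"wy":0,"wz":0,"claw":100},{"dx":-3.3,"dy":-1.95,"dz":1,"wx":0,"wy":0,"wz":0,"claw":100},{"dx":-3.3,"dy":-1.95,"dz":2,"wx":0,"wy":0,"wz":0,"claw":100},{"dx":0,"dy":0,"dz":0,"wx":0,"wy":0,"wz":0,"claw":100}]'
python3 go.py 0.634 -0.286 0.008 2.62
python3 - <<'E'
from h import *
f=optics.grab_frame("wrist");r=optics.masks_of("die_center","wrist")
print([(round(m["p"],2),m["rect"]) for m in r])
im=f["frame"].copy()
if r:
    p,e=fit(O,0,.04,[(f,r[0]["region"])],(.634,-.286,(-.52,)));print(p,e)
    for z in(0,.04):cv2.polylines(im,[np.int32(proj(f,solid(O,p,z,z)))],True,(0,0,255))
cv2.imwrite("pics/w1.png",im)
E
```

```text
clock: 4.2
position: [0.633, -0.2869, 0.1493]
tool_rot: [-3.14, -0.002, 2.617]
force: [-0.4, 0.1, 0.4]
grip_width: 0.0852
finger_force: 0.0
t 4.2 pos [ 0.633  -0.2869  0.1493] rpy [-3.140e+00 -2.000e-03  2.617e+00] w 0.0852 F [-0.4  0.1  0.4]
d cm [-0.07  0.15 14.12] w [-0.002 -0.002 -0.003] after-turn d [-0.05  0.13 14.13]
q [ 0.09  0.76  0.43  1.48 -0.35  0.98  1.66]
[(0.68, [284.5, 197.0, 65.0, 123.9])]
[ 0.6406 -0.2853 -0.5209] 0.039
```

View pics/w1.png

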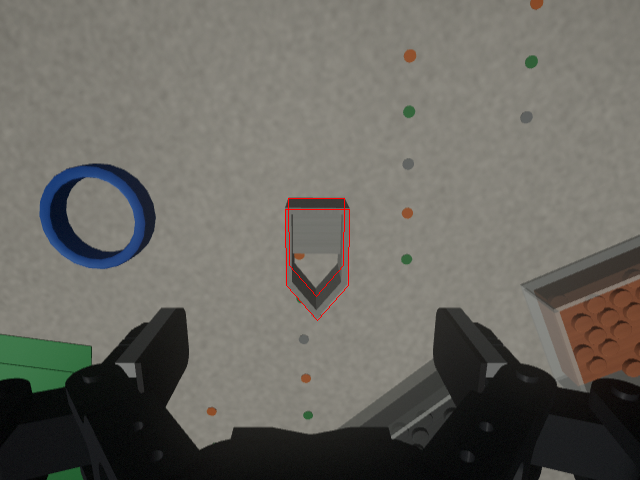

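The wrist view shows the die centred between the fingers at about (317,258), with its tip at (317,318) and the outline fitting well. I descend and grip.

```bash
python3 -m handwheel '[{"dx":-0.3,"dy":0.25,"dz":4,"wx":0,"wy":0,"wz":0,"claw":100},{"dx":0,"dy":0,"dz":4,"wx":0,"wy":0,"wz":0,"claw":100},{"dx":0,"dy":0,"dz":3,"wx":0,"wy":0,"wz":0,"claw":100},{"dx":0,"dy":0,"dz":2,"wx":0,"wy":0,"wz":0,"claw":100},{"dx":0,"dy":0,"dz":1,"wx":0,"wy":0,"wz":0,"claw":100},{"dx":0,"dy":0,"dz":0,"wx":0,"wy":0,"wz":0,"claw":20},{"dx":0,"dy":0,"dz":0,"wx":0,"wy":0,"wz":0,"claw":20},{"dx":0,"dy":0,"dz":0,"wx":0,"wy":0,"wz":0,"claw":20}]' 50
python3 -m handwheel '[{"dx":0,"dy":0,"dz":0,"wx":0,"wy":0,"wz":0,"claw":20},{"dx":0,"dy":0,"dz":0,"wx":0,"wy":0,"wz":0,"claw":20},{"dx":0,"dy":0,"dz":0,"wx":0,"wy":0,"wz":0,"claw":20}]'
```

```text
clock: 5.3
position: [0.638, -0.2842, 0.0126]
tool_rot: [3.141, 0.002, 2.62]
force: [-1.4, 0.8, 0.7]
grip_width: 0.0392
finger_force: 50.2
clock: 5.68
position: [0.638, -0.2842, 0.0126]
tool_rot: [3.141, 0.002, 2.62]
force: [-1.5, 0.7, 7.9]
grip_width: 0.0394
finger_force: 51.0
```

```bash
python3 -m handwheel '[{"dx":0,"dy":0,"dz":0,"wx":0,"wy":0,"wz":0,"claw":20},{"dx":0,"dy":0,"dz":-2,"wx":0,"wy":0,"wz":0,"claw":20},{"dx":0,"dy":0,"dz":-4,"wx":0,"wy":0,"wz":0,"claw":20},{"dx":0,"dy":0,"dz":-4,"wx":0,"wy":0,"wz":0,"claw":20},{"dx":0,"dy":0,"dz":-4,"wx":0,"wy":0,"wz":0,"claw":20},{"dx":0,"dy":0,"dz":0,"wx":0,"wy":0,"wz":0,"claw":20},{"dx":0,"dy":0,"dz":0,"wx":0,"wy":0,"wz":0,"claw":20}]' 70
python3 go.py 0.490 0.122 0.16 3.41
python3 - <<'E'
from h import *
f=optics.grab_frame("wrist");r=optics.masks_of("die_center","wrist");s=monitor.observe()
print([(round(m["p"],2),m["rect"]) for m in r]);z=s["position"][2]-.0126
im=f["frame"].copy()
if r:
    p,e=fit(O,z,z+.04,[(f,r[0]["region"])],(.636,-.286,(-.52,)));print(p,e)
for n in("top","side"):
    g=optics.grab_frame(n);r=optics.masks_of("die_center",n)
    if r: print(n,r[0]["rect"],r[0]["p"],fit(O,z,z+.04,[(g,r[0]["region"])],(.636,-.286,(-.52,))))
cv2.imwrite("pics/w2.png",np.hstack([cv2.resize(im,(400,300)),cv2.resize(g["frame"][60:300,240:560],(400,300))]))
E
```

```text
clock: 6.55
position: [0.6373, -0.2835, 0.1516]
tool_rot: [3.141, 0.0, 2.62]
force: [-0.7, 0.3, -2.7]
grip_width: 0.0391
finger_force: 71.2
t 6.55 pos [ 0.6373 -0.2835  0.1516] rpy [3.141 0.    2.62 ] w 0.0391 F [-0.7  0.3 -2.7]
d cm [32.98 27.82 -0.83] w [ 0.    0.   -0.79] after-turn d [ 3.45 43.01 -0.84]
q [ 0.08  0.76  0.43  1.47 -0.35  0.98  1.65]
[(0.73, [245.6, 244.0, 130.4, 192.1])]
[ 0.6396 -0.2835 -0.5329] 0.111
side [355.5, 95.2, 31.7, 40.3] 0.77 (array([ 0.6306, -0.2837, -0.6374]), np.float64(0.073))
```

View pics/w2.png

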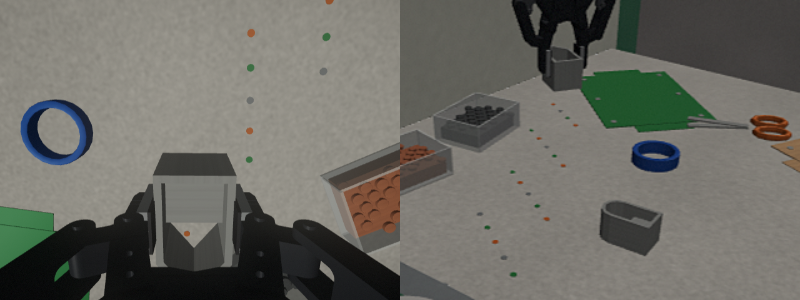

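The die hangs upright and centred between the fingers: in the wrist picture its back is at about (195,165) and its V at (195,250). I carry it to the pad.

```bash
python3 -m handwheel '[{"dx":2,"dy":1.7,"dz":-1,"wx":0,"wy":0,"wz":0,"claw":20},{"dx":3.1,"dy":2.6,"dz":0,"wx":0,"wy":0,"wz":0,"claw":20},{"dx":3.1,"dy":2.6,"dz":0,"wx":0,"wy":0,"wz":0,"claw":20},{"dx":3.1,"dy":2.6,"dz":0,"wx":0,"wy":0,"wz":0,"claw":20},{"dx":3.1,"dy":2.6,"dz":0,"wx":0,"wy":0,"wz":0,"claw":20},{"dx":3.1,"dy":2.6,"dz":0,"wx":0,"wy":0,"wz":0,"claw":20},{"dx":3.1,"dy":2.6,"dz":0,"wx":0,"wy":0,"wz":0,"claw":20},{"dx":3.1,"dy":2.6,"dz":0,"wx":0,"wy":0,"wz":0,"claw":20}]'
python3 -m handwheel '[{"dx":3.1,"dy":2.6,"dz":0,"wx":0,"wy":0,"wz":0,"claw":20},{"dx":3.1,"dy":2.6,"dz":0,"wx":0,"wy":0,"wz":0,"claw":20},{"dx":0,"dy":0,"dz":0,"wx":0,"wy":0,"wz":-0.16,"claw":20},{"dx":0,"dy":0,"dz":0,"wx":0,"wy":0,"wz":-0.16,"claw":20},{"dx":0,"dy":0,"dz":0,"wx":0,"wy":0,"wz":-0.16,"claw":20},{"dx":0,"dy":0,"dz":0,"wx":0,"wy":0,"wz":-0.16,"claw":20},{"dx":0,"dy":0,"dz":0,"wx":0,"wy":0,"wz":-0.15,"claw":20},{"dx":0,"dy":0,"dz":0,"wx":0,"wy":0,"wz":0,"claw":20}]'
python3 go.py 0.490 0.122 0.1 3.41
```

```text
clock: 7.85
position: [0.5307, 0.008, 0.1612]
tool_rot: [-3.142, -0.0, 2.62]
force: [0.1, 0.6, -2.0]
grip_width: 0.0389
finger_force: 71.0
clock: 8.85
position: [0.5034, 0.0826, 0.1613]
tool_rot: [3.141, -0.0, -2.875]
force: [-0.3, -0.0, -2.1]
grip_width: 0.039
finger_force: 71.2
t 8.85 pos [0.5034 0.0826 0.1613] rpy [ 3.141 -0.    -2.875] w 0.039 F [-0.3 -0.  -2.1]
d cm [0.25 4.16 6.13] w [ 0.    -0.    -0.001] after-turn d [0.24 4.16 6.13]
q [-0.47  0.45  0.25  1.98 -0.16  0.73  1.72]
```

```bash
python3 -m handwheel '[{"dx":0.2,"dy":2.1,"dz":1,"wx":0,"wy":0,"wz":0,"claw":20},{"dx":0,"dy":2.05,"dz":1,"wx":0,"wy":0,"wz":0,"claw":20},{"dx":0,"dy":0,"dz":2,"wx":0,"wy":0,"wz":0,"claw":20},{"dx":0,"dy":0,"dz":0,"wx":0,"wy":0,"wz":0,"claw":20}]'
python3 go.py 0.490 0.122 0.05 3.41
python3 - <<'E'
from h import *
f=optics.grab_frame("wrist");g=optics.grab_frame("side")
for i,n in((f,"wrist"),(g,"side")):
    # expected pad/mark overlay
    u=proj(i,solid(C,(.49,.122,0),.038,.038));cv2.polylines(i["frame"],[np.int32(u)],True,(0,0,255))
    m=np.array([[.49+.085*np.cos(.27),.122+.085*np.sin(.27),.038]]);cv2.circle(i["frame"],tuple(np.int32(proj(i,m)[0])),3,(255,0,0),-1)
cv2.imwrite("pics/w3.png",np.hstack([cv2.resize(f["frame"],(400,300)),cv2.resize(g["frame"][180:440,50:397],(400,300))]))
E
```

```text
clock: 9.35
position: [0.4896, 0.1227, 0.1202]
tool_rot: [-3.141, -0.002, -2.874]
force: [0.6, -0.3, -1.1]
grip_width: 0.0387
finger_force: 71.0
t 9.35 pos [0.4896 0.1227 0.1202] rpy [-3.141e+00 -2.000e-03 -2.874e+00] w 0.0387 F [ 0.6 -0.3 -1.1]
d cm [-0.04 -0.08  7.02] w [-0.    -0.002 -0.001] after-turn d [-0.02 -0.08  7.02]
q [-0.54  0.51  0.23  2.02 -0.19  0.64  1.66]
```

View pics/w3.png

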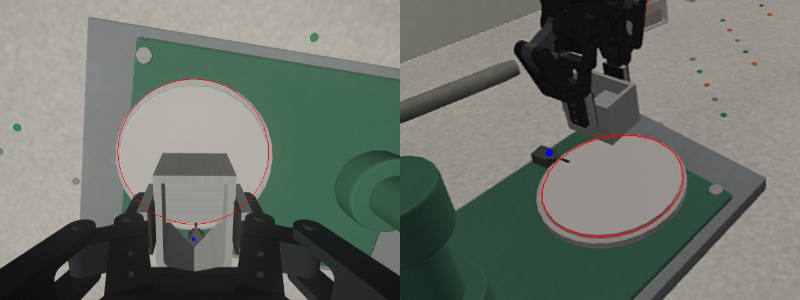

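The overlaid pad circle and mark point fall on the pad and pointer in both views, so the position is confirmed. Now I lower.

```bash
python3 -m handwheel '[{"dx":0,"dy":-0.05,"dz":3,"wx":0,"wy":0,"wz":0,"claw":20},{"dx":0,"dy":0,"dz":2.5,"wx":0,"wy":0,"wz":0,"claw":20},{"dx":0,"dy":0,"dz":1,"wx":0,"wy":0,"wz":0,"claw":20},{"dx":0,"dy":0,"dz":0.2,"wx":0,"wy":0,"wz":0,"claw":20},{"dx":0,"dy":0,"dz":0,"wx":0,"wy":0,"wz":0,"claw":20},{"dx":0,"dy":0,"dz":0,"wx":0,"wy":0,"wz":0,"claw":20}]'
python3 -m handwheel '[{"dx":0,"dy":0,"dz":0.1,"wx":0,"wy":0,"wz":0,"claw":20},{"dx":0,"dy":0,"dz":0,"wx":0,"wy":0,"wz":0,"claw":20}]'
```

```text
clock: 10.2
position: [0.491, 0.122, 0.055]
tool_rot: [3.142, 0.001, -2.873]
force: [-0.1, 0.9, -2.2]
grip_width: 0.039
finger_force: 71.1
clock: 10.45
position: [0.4906, 0.1219, 0.0534]
tool_rot: [3.142, 0.0, -2.873]
force: [-0.2, -0.4, -2.1]
grip_width: 0.0388
finger_force: 71.1
```

```bash
python3 -m handwheel '[{"dx":0,"dy":0,"dz":0.1,"wx":0,"wy":0,"wz":0,"claw":20},{"dx":0,"dy":0,"dz":0.1,"wx":0,"wy":0,"wz":0,"claw":20},{"dx":0,"dy":0,"dz":0,"wx":0,"wy":0,"wz":0,"claw":20}]'
python3 -m handwheel '[{"dx":0,"dy":0,"dz":0.1,"wx":0,"wy":0,"wz":0,"claw":20},{"dx":0,"dy":0,"dz":0,"wx":0,"wy":0,"wz":0,"claw":20}]'
```

```text
clock: 10.82
position: [0.4905, 0.1218, 0.0512]
tool_rot: [-3.142, -0.0, -2.873]
force: [0.6, 0.1, -2.2]
grip_width: 0.0388
finger_force: 71.1
clock: 11.08
position: [0.4906, 0.1218, 0.0506]
tool_rot: [3.141, 0.0, -2.873]
force: [-3.4, -0.7, 8.5]
grip_width: 0.0389
finger_force: 72.3
```

Contact at 0.0506, as expected. I release and lift away.

```bash
python3 -m handwheel '[{"dx":0,"dy":0,"dz":0,"wx":0,"wy":0,"wz":0,"claw":60},{"dx":0,"dy":0,"dz":0,"wx":0,"wy":0,"wz":0,"claw":90},{"dx":0,"dy":0,"dz":0,"wx":0,"wy":0,"wz":0,"claw":90},{"dx":0,"dy":0,"dz":-1.5,"wx":0,"wy":0,"wz":0,"claw":90},{"dx":0,"dy":0,"dz":-4,"wx":0,"wy":0,"wz":0,"claw":90},{"dx":0,"dy":0,"dz":-4,"wx":0,"wy":0,"wz":0,"claw":90},{"dx":0,"dy":0,"dz":-4,"wx":0,"wy":0,"wz":0,"claw":90},{"dx":0,"dy":0,"dz":-1,"wx":0,"wy":0,"wz":0,"claw":90}]'
python3 - <<'E'
from h import *
ims=[]
for n in("wrist","side"):
    f=optics.grab_frame(n);r=optics.masks_of("die_center",n);im=f["frame"]
    if r:
        p,e=fit(O,.038,.078,[(f,r[0]["region"])],(.49,.122,(.27,)));print(n,r[0]["rect"],p,e)
        for z in(.038,.078):cv2.polylines(im,[np.int32(proj(f,solid(O,p,z,z)))],True,(0,255,255))
    cv2.polylines(im,[np.int32(proj(f,solid(C,(.49,.122,0),.038,.038)))],True,(0,0,255))
    m=np.array([[.49+.085*np.cos(.27),.122+.085*np.sin(.27),.038]]);cv2.circle(im,tuple(np.int32(proj(f,m)[0])),3,(255,0,0),-1)
    ims.append(cv2.resize(im if n=="wrist" else im[180:440,50:397],(400,300)))
cv2.imwrite("pics/w4.png",np.hstack(ims))
E
```

```text
clock: 12.08
position: [0.4915, 0.122, 0.1984]
tool_rot: [3.141, 0.004, -2.874]
force: [-0.0, 0.2, -1.1]
grip_width: 0.077
finger_force: 0.0
wrist [279.9, 191.7, 58.6, 117.0] [0.4932 0.123  0.2705] 0.026
side [196.7, 289.8, 68.4, 62.6] [0.4894 0.1203 0.2987] 0.048
```

View pics/w4.png

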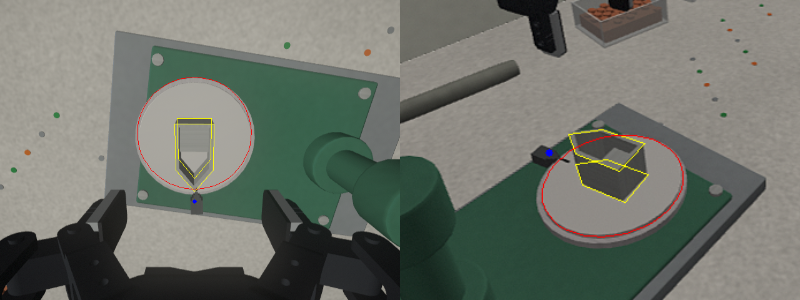

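The die stands flat in the middle of the pad, its V at about (195,188) aimed at the pointer at (195,201) in the wrist view. Both camera fits put it within about 4 mm of centre and 0.03 rad of the mark's direction.

```bash
python3 -c "
from workcell import job_done;print(job_done())"
```

```text
the job is handed in; nothing more can be done
None
```

The pointed die stands released on the pad, about 4 mm or less off centre and 0.03 rad or less off the pointer's direction by the camera fits, and the job is handed in at about 12 s without a verdict shown; the round-nosed die was not touched.

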